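# Set the carton sealer's guide and hold its spring-return key switch

### The arm

A 6-joint arm with a two-finger parallel gripper is mounted at the origin on the work surface. World frame = base frame: x ahead of the robot, y to its left, z up, the work surface at z = 0. Lengths are in mm, angles in rad, forces in N, time in s.
With the tool pointing down it reaches from about 325 to 750 mm from the base axis. Payload 7.6 kg.
Tool frame: the origin (TCP) lies on the front face of the gripper's body, between the roots of the fingers; the fingertips stand 73 mm ahead of it and the grasp point (between the pads) lies 54 mm ahead of it; z points along the fingers, y is the line along which they close (so a half turn about z gives the same grasp; the last joint's range is limited). The gripper opens to 85 mm and grips with 20 to 120 N. Pads are 22 mm wide; open, the fingers measure 114 mm over their backs; the gripper's body (76 mm by 85 mm) begins 54 mm behind the grasp point. The pads swing forward as they close: fully open they stand 13 mm farther back than shut.
Start: joints at [1.258, 0.052, 1.401, -0, 1.689, -0.07], TCP at [126.201, 509.619, 303.923] pointing down, gripper open.
Joint ranges: [-2.9, 2.9], [-0.91, 2.17], [0.12, 2.37], [-1.06, 4.2], [0.26, 2.73], [-2.93, 2.93]. Speed limits (rad/s): [2.57, 2.57, 3.01, 3.14, 3.14, 3.14].

### API

Orientations are given as [roll, pitch, yaw] about the fixed x, y, z axes, in that order (R = Rz(yaw) Ry(pitch) Rx(roll)).
In Python, from bench import ctrl gives the robot as it stands.
- The arm moves only by the tool carry_out, never from a script. Its arguments are lists of equal length, an entry for each row: "offset": the shift along the tool's x, y, z in mm, a list of three; "twist": the turn, a rotation vector about the tool's x, y, z in degrees, a list of three. A call has 1 to 12 rows; each row is the pose to reach, as a shift and turn from the pose commanded when the call began, along the tool's axes at that moment; what a row does not reach only later rows make up. A row lasts 1/12 s, in which the tool goes at most 41.7 mm and 7.16 degrees, less where a joint would pass 70% of its speed; a pose out of reach is approached as far as the arm can. A call with a gripper value outside its range is refused whole. "claw" is the gripper's target within -1 to 1 (shut at 1, half-way at 0, fully open at -1), set as the call begins (left out, the last holds). The fingers move at their own pace and stop on an object; "squeeze" is the grip in N (left out, the last holds). Time passes only in rows, so rows that repeat a pose let the fingers close. It gives the time, the measured TCP pose, the force, the opening and the grip force at its end, in the units of the state.
- ctrl.get_state(): the state, without advancing time (a new reading comes with each control period).
- ctrl.camera(name): name is "scene" or "top" or "wrist"; returns (picture, depth): 400x640x3 uint8, red, green, blue; 400x640 float32, mm along the optical axis (not along the pixel's ray), 0 where there is no reading.
- ctrl.camera_model(name): a dict with "camera_matrix" (3x3 intrinsics, pixels), "D" ([k1, k2, p1, p2, k3] as OpenCV has them; the pictures are not rectified), "world_to_cam" (4x4, takes a point from world to camera coordinates). Camera axes: x right, y up, looking along -z (the intrinsics and any distortion apply to the point x, -y, -z); pixel columns grow to the right and rows downward; lengths in mm; the calibration is good to about 2 mm. A picture is of the moment at which its call begins: read the wrist's pose just before it. camera_model takes no time and is no camera call; for the wrist camera it gives the pose at the moment of the call.
- ctrl.sign_off(): hands the job in; it is judged then, once.
The state is a dict: "time": time; "joint_positions": joint angles; "joint_vel": joint speeds; "effort": joint torques, N m; "ee_pos": TCP position; "tcp_rot": TCP orientation; "ft_force": force on the tool from outside, world axes, zero at the start; "ft_torque": the same for the moment, N m; "gripper_width": finger opening in mm; "finger_force": force on a finger pad.
Only numpy, scipy, OpenCV 4.12 (cv2) and the standard library are available. Lean on these libraries where they do the work, as an engineer would, in place of code of your own. Each camera call takes 0.05 s, during which the arm holds its last target. There are 200 camera calls.

### The job

Zero the width guide of the bench carton sealer: first wind the handwheel clockwise until the yellow guide touches its red stop blocks. Then take the red key from the rack, ease it fully home in the brass key switch without forcing it (the pins are sticky, so wiggle it a little where it catches), and turn it a quarter turn clockwise until it stops. The switch springs back, so finish while still gripping the key and holding it fully turned; leave the other two keys and everything else on the bench alone.

Things in the scene. Friction and masses are not known exactly. Their poses are not given: they have to be found in the camera images.
- handwheel (a joint): Aluminium handwheel (110 mm across, 12 mm thick) lying level on the sealer's black gearbox, vertical axis. Value in rad, grows when wound clockwise seen from above; 12.57 when the guide touches the stop, its end. It starts 4 to 8.5 rad short of that. Takes about 0.06 N m to turn and stays where it is left.
- guide (a joint): Yellow upright guide plate (220 x 12 x 55 mm, top 92 mm above the bench) sliding on the sealer bed, driven by the handwheel, 24 mm per turn. Value in m, 0.048 when it touches the two red stop blocks.
- wheel_centre (a point): Centre of the handwheel's hub, on its axis and level with its upper face, 66 mm above the bench. x and y axes turn with the wheel.
- crank_top (a point): Centre of the top of the handwheel's red crank grip: an upright round post 18 mm across, 36 mm tall, standing on the wheel's face 40 mm from its axis (top 37 mm above wheel_centre). It spins freely on its own pin, so it can be gripped and carried around the circle without turning the gripper.
- key_red: The sealer's key, red flat bow, 35 g, same either way round. Origin at the blade's tip, z up to the bow. Blade 5 mm thick (x), 14 wide (y), rounded tip; bow 10 mm thick (x), 28 wide (y), from 32 to 64 mm above the origin. Stands upright in one of the rack's three slots, its y along the rack, the bow's underside resting on the rack's top, 45 mm above the bench.
- key_blue: A key of the same shape with a blue bow in another slot of the rack; not to be touched. Origin and axes as key_red.
- key_black: A key of the same shape with a black bow in another slot of the rack; not to be touched. Origin and axes as key_red.
- rack: Dark wooden key rack, 60 (x) x 180 (y) x 45 mm, fixed, origin at the centre of its underside. Three slots along y at -55, 0 and +55 mm.
- keyswitch: Grey key switch box, 100 x 100 x 50 mm, fixed, origin at the centre of its underside. The brass barrel (34 mm across) rises in its middle to 68 mm above the bench. A white dot on its +y side marks off, a green dot on its +x side marks on.
- keyway (a point): Mouth of the keyway, centre of the brass barrel's top, 68 mm above the bench; x and y turn with the barrel. Keyway 6.6 mm (x) by 15.6 (y), straight down. The key is home when its bow's underside meets the barrel (tip 32 mm below the mouth). Sticky spring pins 9 and 20 mm down each resist with roughly 10 to 25 N until pushed aside; a small twist or wiggle helps.
- barrel (a joint): Turn of the brass barrel in rad: 0 off, grows clockwise seen from above, stops at 1.57. A spring turns it back to 0 when the key is let go (0.012 N m at 0, 0.075 N m at the stop). The key has about 0.1 rad of play in the keyway, so the gripper must turn 0.1 to 0.2 rad more than the barrel.
- sealer: Sealer bed, grey, 240 (x) x 270 (y) x 30 mm with rollers, fixed, origin at the centre of its underside; gearbox and handwheel (axis at x -20, y +185 mm) beside its +y end. The guide slides to -y, the red stop blocks stand at y -70 mm.
- scanner: White and black hand scanner lying on the bench, about 145 x 75 x 37 mm; leave alone.
- tape: Roll of tape lying flat, 100 mm across, 48 mm high; leave alone.
- carton_a: Blue carton 110 x 90 x 75 mm; leave alone.
- carton_b: Blue carton 110 x 90 x 75 mm; leave alone.
- cutter: Yellow box cutter lying flat, 155 x 26 x 16 mm; leave alone.
- mug: White mug, 80 mm across, 90 mm high; leave alone.
Not all that is in view belongs to the job. What is shaped like the rack but blue is not meant.

How it is judged (in metres and radians):
On the way, in this order (a step that is already met when the one before it is completed fails the run):
1. the guide touches its stop while the red key is still in the rack (value of joint guide above 0.0465 m and horizontal distance between key_red and keyway above 0.06 m), for 0.2 s.
2. the red key is fully home in the keyway, not yet turned (z of key_red in the frame of keyway below -0.028 m and horizontal distance between key_red and keyway below 0.005 m and angle between the z axis of key_red and the z axis of keyway, either way round below 0.12 rad and value of joint guide above 0.0465 m and value of joint barrel below 0.5 rad), for 0.1 s.
3. the barrel is turned a quarter clockwise (z of key_red in the frame of keyway below -0.028 m and horizontal distance between key_red and keyway below 0.005 m and angle between the z axis of key_red and the z axis of keyway, either way round below 0.12 rad and value of joint guide above 0.0465 m and value of joint barrel above 1.35 rad), for 0.2 s.
At the end, for the whole second after the job is handed in: The guide is within 1.5 mm of its stop, the red key is home in the keyway (tip at least 28 mm below the mouth, within 5 mm of its axis, within 0.12 rad of upright), the barrel is held at 1.35 rad or more of its 1.57, and the fingers still hold the key (over 1 N) (all of step 3 and contact force between the fingers and key_red above 1 N); the arm keeps its last pose, push and grip.
It fails at once if another key is disturbed by more than 15 mm (distance of any of key_blue, key_black from where it was at the start of the episode above 0.015 m).
It fails at once if something else on the bench is pushed by more than 20 mm (distance of any of scanner, tape, carton_a, carton_b, cutter, mug from where it was at the start of the episode above 0.02 m).
It fails at once if the key is forced: over 50 N between the key and the switch (contact force between key_red and keyswitch above 50 N).
It also fails if it takes over 67 s, if anything falls off the work surface, if the arm or the gripper's body presses on something with over 40 N, if the wrist force passes 120 N, or if a joint passes its speed limit or range.

## Working session

There is one attempt and no reset: what is moved stays moved. The work goes in short steps, Python scripts to look and compute and a tool call to move; the robot and the scene stay as the last step left them, time stands still between calls to the robot, and variables do not carry over. Pictures are saved under pics/ and viewed, at most 10 in all, crops included, and the job is handed in when it is done.

Besides the shell and the picture viewer there is one more tool, called after ">>>" in YAML: its name, and indented under it one key for each argument. carry_out: Moves the arm, as the interface text tells. Its arguments: {"type":"object","properties":{"offset":{"type":"array"},"twist":{"type":"array"},"claw":{"type":"number"},"squeeze":{"type":"number"}},"required":["offset","twist"]}

```bash
mkdir -p pics; ls
cat > h.py <<'E'
import numpy as np, cv2
from bench import ctrl
def ray(m,uv):
    K=np.array(m["camera_matrix"]);D=np.array(m["D"]);T=np.array(m["world_to_cam"])
    p=cv2.undistortPoints(np.array(uv,float).reshape(-1,1,2),K,D).reshape(-1,2)
    d=np.c_[p[:,0],-p[:,1],-np.ones(len(p))]
    R=T[:3,:3];return -R.T@T[:3,3], d@R
def plane(m,uv,z):
    c,d=ray(m,uv);return c+d*((z-c[2])/d[:,2])[:,None]
def deproj(m,uv,dep):
    c,d=ray(m,uv);return c+d*np.array(dep).reshape(-1,1)
E
python3 - <<'E'
from h import *
for n in("scene","top"):
    p,d=ctrl.camera(n);m=ctrl.camera_model(n)
    np.savez(f"pics/{n}.npz",p=p,d=d,**{k:np.array(v) for k,v in m.items()})
    cv2.imwrite(f"pics/{n}.png",p[...,::-1])
    T=np.array(m["world_to_cam"]);print(n,-T[:3,:3].T@T[:3,3], m["camera_matrix"])
print(ctrl.get_state())
E
```

```text
pics
scene [1506.97340809   -8.11738022 1031.32219018] [[463.01737599   0.         315.44775822]
 [  0.         463.01737599 203.92524824]
 [  0.           0.           1.        ]]
top [ 275.13754772   -3.29742472 1344.4848664 ] [[448.64714788   0.         320.54878514]
 [  0.         448.64714788 197.89724494]
 [  0.           0.           1.        ]]
{'time': 0.1, 'joint_positions': array([ 1.25770378e+00,  5.27683792e-02,  1.40160062e+00,  2.01002866e-05,
        1.68860280e+00, -7.03116677e-02]), 'joint_vel': array([ 1.31969230e-03, -2.41840622e-03, -3.18717618e-03,  4.78425135e-03,
        1.95718304e-03,  4.14017629e-05]), 'effort': array([ 8.24202143e-04, -3.82582033e+01, -3.60985386e+01, -1.31422539e-04,
        4.70075465e-03,  8.48848629e-06]), 'ee_pos': array([126.14118161, 509.45413524, 303.17080026]), 'tcp_rot': array([-3.14021831e+00, -1.16805412e-04,  2.89881404e+00]), 'ft_force': array([ 0.26349927, -0.77302662, -0.30715427]), 'ft_torque': array([-0.0213845 , -0.02620106, -0.00198214]), 'finger_force': 0.0, 'gripper_width': 85.22412329820861}
```

View pics/top.png

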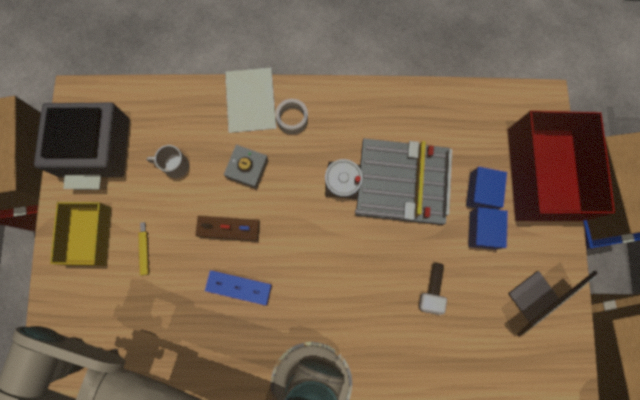

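View pics/scene.png

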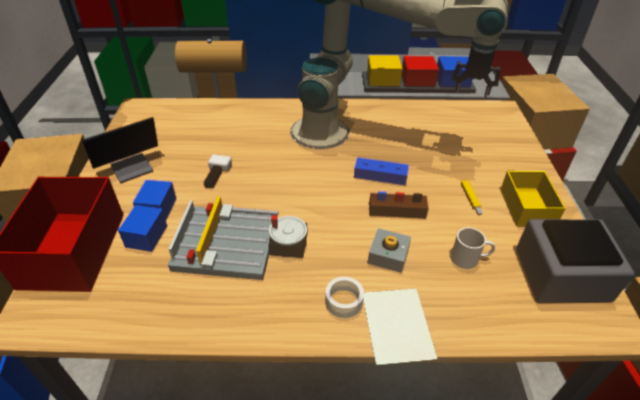

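The top view shows the handwheel at (343,177) with its crank at (357,180), and the sealer and yellow guide at (421,178). The switch is at (246,165). The brown rack at (228,229) holds keys near columns 209 (black), 225 (red) and 244 (blue). The blue rack at (238,288) is a decoy. Next I'll measure these and take one enlarged crop.

```bash
cat > m.py <<'E'
from h import *
z=np.load("pics/top.npz");m={k:z[k] for k in("camera_matrix","D","world_to_cam")};p=z["p"];d=z["d"]
hsv=cv2.cvtColor(p,cv2.COLOR_RGB2HSV)
def blobs(lo,hi,roi,zz,mn=6):
    x0,y0,x1,y1=roi;mk=cv2.inRange(hsv,lo,hi);k=np.zeros_like(mk);k[y0:y1,x0:x1]=mk[y0:y1,x0:x1]
    n,l,s,c=cv2.connectedComponentsWithStats(k)
    for i in range(1,n):
        if s[i,4]>=mn:
            ys,xs=np.where(l==i);r=cv2.minAreaRect(np.c_[xs,ys].astype(np.float32))
            print("  ",s[i],c[i].round(1),"depth z",np.median(deproj(m,np.c_[xs,ys],d[ys,xs])[:,2]).round(1),"P",plane(m,[c[i]],zz).round(1),"box",plane(m,cv2.boxPoints(r),zz)[:,:2].round(0).tolist())
R=(0,120,80)
print("red key");blobs((0,150,70),(6,255,255),(190,210,265,248),77);blobs((170,150,70),(180,255,255),(190,210,265,248),77)
print("blue key");blobs((100,120,60),(130,255,255),(190,210,265,248),77)
print("black key");blobs((0,0,0),(180,255,45),(190,210,265,248),77)
print("rack");blobs((0,60,30),(14,255,140),(190,205,265,248),45,100)
print("brass");blobs((12,120,60),(35,255,255),(235,152,258,176),68)
print("green");blobs((40,80,40),(85,255,255),(222,143,272,190),50,2)
print("box");blobs((80,0,50),(130,70,200),(222,143,272,190),50,50)
print("crank");blobs((0,120,70),(8,255,255),(320,155,365,200),103);blobs((170,120,70),(180,255,255),(320,155,365,200),103)
print("wheel");blobs((0,0,125),(180,40,255),(320,155,366,200),66,30)
print("guide");blobs((22,120,90),(35,255,255),(400,130,440,225),92)
print("stops");blobs((0,150,70),(8,255,255),(400,130,450,225),60);blobs((170,150,70),(180,255,255),(400,130,450,225),60)
a=cv2.resize(p[200:250,185:270],None,fx=6,fy=6,interpolation=cv2.INTER_CUBIC);b=cv2.resize(p[142:192,222:272],None,fx=5,fy=5,interpolation=cv2.INTER_CUBIC);c=cv2.resize(p[150:205,318:370],None,fx=5,fy=5,interpolation=cv2.INTER_CUBIC)
o=np.zeros((600,540,3),np.uint8);o[:300,:510]=a;o[300:550,:250]=b;o[300:575,260:520]=c
cv2.imwrite("pics/crop.png",o[...,::-1])
E
python3 m.py
```

```text
red key
   [220 224  11   5  34] [224.6 226.2] depth z 76.1 P [[438.2 247.3  77. ]] box [[436.0, 261.0], [446.0, 259.0], [440.0, 232.0], [429.0, 234.0]]
blue key
   [241 227   7   2  13] [243.8 227.5] depth z 76.9 P [[434.7 192.6  77. ]] box [[433.0, 200.0], [436.0, 200.0], [436.0, 183.0], [433.0, 183.0]]
black key
rack
   [ 195  216   64   26 1166] [226.8 228.1] depth z 45.5 P [[436.9 247.   45. ]] box [[407.0, 339.0], [473.0, 340.0], [465.0, 154.0], [399.0, 156.0]]
brass
   [239 158  12  12 118] [244.4 163.6] depth z 67.3 P [[625.  198.7  68. ]] box [[642.0, 215.0], [642.0, 183.0], [609.0, 182.0], [608.0, 214.0]]
green
box
crank
   [355 177   5   5  20] [357.3 178.9] depth z 103.1 P [[ 572.2 -129.5  103. ]] box [[578.0, -123.0], [578.0, -134.0], [566.0, -134.0], [566.0, -123.0]]
wheel
   [325 160  38  35 979] [342.6 176.8] depth z 63.4 P [[587.  -90.1  66. ]] box [[638.0, -39.0], [639.0, -148.0], [536.0, -146.0], [535.0, -38.0]]
guide
   [417 141   9  74 328] [420.8 177.1] depth z 90.9 P [[ 581.3 -314.9   92. ]] box [[474.0, -296.0], [691.0, -318.0], [691.0, -333.0], [473.0, -311.0]]
stops
   [428 146   5  10  39] [430.1 150.2] depth z 58.3 P [[ 672.7 -354.9   60. ]] box [[686.0, -349.0], [686.0, -361.0], [658.0, -360.0], [658.0, -348.0]]
   [424 208   5   9  34] [426.5 211.9] depth z 59.4 P [[ 484.6 -335.4   60. ]] box [[496.0, -329.0], [496.0, -340.0], [473.0, -339.0], [473.0, -328.0]]
```

View pics/crop.png

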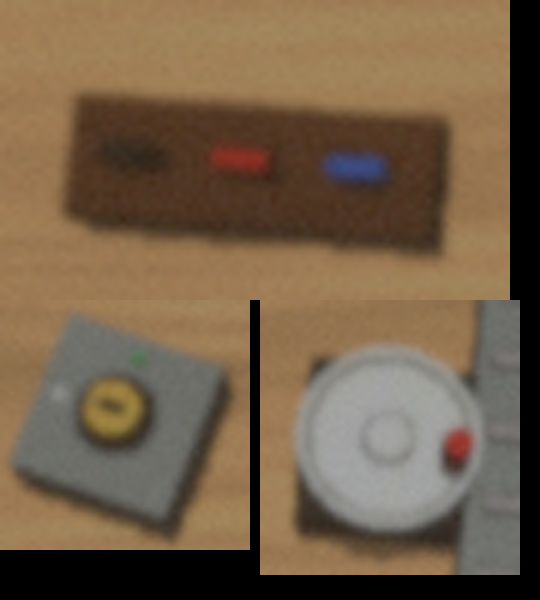

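The crop settles which key to take. The brown rack carries black at crop (130,153), red at (240,160) and blue at (357,167). Red, in the middle slot, is the one meant, and the all-blue rack is not. The switch has its white dot at crop (60,393) and green at (138,360). The crank is at (458,447).

```bash
cat >> h.py <<'E'
from scipy.spatial.transform import Rotation as Ro
def go(x,y,z,yaw,tilt=True):
    s=ctrl.get_state();R=Ro.from_euler("xyz",s["tcp_rot"]);G=Ro.from_euler("xyz",[np.pi,0,np.radians(yaw)])
    o=R.inv().apply(np.array([x,y,z])-s["ee_pos"]);t=np.degrees((R.inv()*G).as_rotvec())
    print("t",round(s["time"],2),"pos",s["ee_pos"].round(1),"yaw",np.degrees(s["tcp_rot"][2]).round(2),"F",s["ft_force"].round(1),"OFFSET",o.round(1),"TWIST",t.round(2))
E
python3 - <<'E'
from h import *
go(500,215,303,87.5)
T=np.array(ctrl.camera_model("wrist")["world_to_cam"]);R=Ro.from_euler("xyz",ctrl.get_state()["tcp_rot"]).as_matrix()
c=-T[:3,:3].T@T[:3,3];print("cam in tool",R.T@(c-ctrl.get_state()["ee_pos"]),"view dir",R.T@(-T[2,:3]),ctrl.camera_model("wrist")["camera_matrix"])
E
```

```text
t 0.1 pos [126.1 509.5 303.2] yaw 166.09 F [ 0.3 -0.8 -0.3] OFFSET [-4.337e+02 -1.959e+02  4.000e-01] TWIST [-7.000e-02  5.000e-02  7.859e+01]
cam in tool [ 68.21707805   0.49158492 -70.27848596] view dir [-2.72827519e-01  4.29142201e-04  9.62062867e-01] [[312.40522988   0.         319.46266364]
 [  0.         312.40522988 201.60492684]
 [  0.           0.           1.        ]]
```

>>> carry_out:
  offset:
    - [-434,-196,0]
    - [-434,-196,0]
    - [-434,-196,0]
    - [-434,-196,0]
    - [-434,-196,0]
    - [-434,-196,0]
    - [-434,-196,0]
    - [-434,-196,0]
    - [-434,-196,0]
    - [-434,-196,0]
    - [-434,-196,0]
    - [-434,-196,0]
  twist:
    - [0,0,78.6]
    - [0,0,78.6]
    - [0,0,78.6]
    - [0,0,78.6]
    - [0,0,78.6]
    - [0,0,78.6]
    - [0,0,78.6]
    - [0,0,78.6]
    - [0,0,78.6]
    - [0,0,78.6]
    - [0,0,78.6]
    - [0,0,78.6]
  claw: -1
  squeeze: 40

```text
time: 1.1
ee_pos: [503.0, 211.6, 303.0]
tcp_rot: [-3.141, 0.001, 1.517]
ft_force: [0.2, -0.1, 0.8]
gripper_width: 85.5
finger_force: 0.0
```

Run:
```python
from h import *
s=ctrl.get_state();print(s["joint_vel"].round(3));go(500,215,303,87.5)
m=ctrl.camera_model("wrist");p,d=ctrl.camera("wrist");m2=ctrl.camera_model("wrist")
print(np.abs(np.array(m2["world_to_cam"])-np.array(m["world_to_cam"])).max())
np.savez("pics/w1.npz",p=p,d=d,**{k:np.array(v) for k,v in m.items()});cv2.imwrite("pics/w1.png",p[...,::-1])
```

```text
[-0.285  0.26  -0.277  0.024  0.032 -0.446]
t 1.1 pos [503.  211.6 303. ] yaw 86.91 F [ 0.2 -0.1  0.8] OFFSET [ 3.2 -3.2 -0. ] TWIST [-0.03  0.08 -0.59]
2.4193978765330826
```

View pics/w1.png

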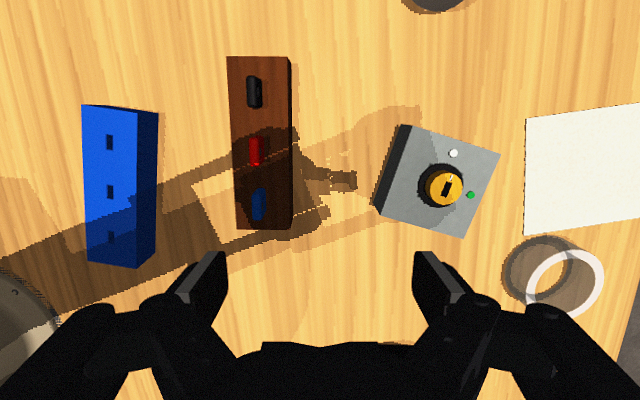

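The wrist view is sharp. The red key is at (256,151) between black (255,92) and blue (258,204). The brass barrel is at (444,188), with the white dot at (453,153) and green at (471,195). The arm was still settling, so I'll take this again and measure.

```bash
cat > m2.py <<'E'
from h import *
import sys
def shot(name):
    for _ in range(2):
        m=ctrl.camera_model("wrist");p,d=ctrl.camera("wrist")
    np.savez(f"pics/{name}.npz",p=p,d=d,**{k:np.array(v) for k,v in m.items()});cv2.imwrite(f"pics/{name}.png",p[...,::-1])
    return m,p,d,cv2.cvtColor(p,cv2.COLOR_RGB2HSV)
def blob(m,d,mk,roi,zz,lab,mn=8):
    x0,y0,x1,y1=roi;k=np.zeros_like(mk);k[y0:y1,x0:x1]=mk[y0:y1,x0:x1]
    n,l,s,c=cv2.connectedComponentsWithStats(k)
    for i in range(1,n):
        if s[i,4]<mn: continue
        ys,xs=np.where(l==i);P=plane(m,np.c_[xs,ys],zz)[:,:2].astype(np.float32);r=cv2.minAreaRect(P)
        w=np.linalg.eigh(np.cov(P.T))[1][:,1]
        print(lab,s[i],"z",np.median(deproj(m,np.c_[xs,ys],d[ys,xs])[:,2]).round(1),"cen",P.mean(0).round(1),"rect",np.round(r[0],1),np.round(r[1],1),round(r[2],1),"axis",np.degrees(np.arctan2(w[1],w[0])).round(1)%180)
E
python3 - <<'E'
from m2 import *
m,p,d,h=shot("w2");I=cv2.inRange;go(500,215,303,87.5)
red=I(h,(0,150,70),(8,255,255))|I(h,(172,150,70),(180,255,255))
# red key: keep only bow top pixels by depth
V,U=np.mgrid[:400,:640];X=deproj(m,np.c_[U.ravel(),V.ravel()],d.ravel()).reshape(400,640,3)
top=((X[...,2]>73)&(X[...,2]<82)&(d>0)).astype(np.uint8)*255
blob(m,d,red,(230,120,290,180),77,"redall")
blob(m,d,top,(235,60,290,240),77,"tops z77")
blob(m,d,((X[...,2]>41)&(X[...,2]<82)&(d>0)).astype(np.uint8)*255,(210,40,310,250),45,"rack z45",300)
blob(m,d,((X[...,2]>64)&(X[...,2]<72)&(d>0)).astype(np.uint8)*255,(400,150,480,230),68,"barrel top")
blob(m,d,I(h,(15,120,60),(35,255,255)),(400,150,480,230),68,"brass",50)
blob(m,d,I(h,(0,0,0),(180,255,70)),(430,172,460,205),68,"slot")
blob(m,d,I(h,(45,120,60),(80,255,255)),(455,180,490,210),50,"green")
blob(m,d,I(h,(0,0,225),(180,30,255)),(440,140,465,165),50,"white")
blob(m,d,((X[...,2]>46)&(X[...,2]<54)&(d>0)).astype(np.uint8)*255,(360,110,510,250),50,"box",300)
E
```

```text
t 1.25 pos [500.9 214.  303. ] yaw 87.36 F [-0.   0.5  0. ] OFFSET [ 0.9 -1.  -0. ] TWIST [-0.1   0.02 -0.14]
redall [250 138  12  29 288] z 76.6 cen [443.8 249.5] rect [443.9 249.6] [26.5  9.8] 88.0 axis 87.2
tops z77 [248  76  12  33 344] z 76.7 cen [447.4 303.6] rect [447.2 303.5] [27.6 10.1] 86.8 axis 84.4
tops z77 [250 138  11  29 299] z 76.6 cen [443.8 250. ] rect [443.7 249.6] [26.7  9.5] 84.4 axis 85.4
tops z77 [252 194  11  27 262] z 76.7 cen [440.4 195.4] rect [440.1 195.4] [27.2  9.9] 84.4 axis 85.3
rack z45 [  228    57    63   174 10009] z 45.3 cen [443.9 254.8] rect [443.4 248.8] [179.7  60.8] 86.4 axis 86.3
barrel top [429 174  35  33 887] z 68.4 cen [630.6 201.8] rect [630.6 201.4] [33.3 35.1] 87.4 axis 157.6
brass [427 172  37  35 866] z 68.2 cen [629.2 202.8] rect [629.2 202.7] [33.2 37.8] 45.5 axis 144.2
brass [470 208  10  22 117] z 0.7 cen [664.6 165.7] rect [662.6 168.7] [ 9.6 23.4] 5.4 axis 82.0
brass [400 223  23   7  92] z 0.5 cen [592.8 163.6] rect [596.1 164.6] [ 6.6 23.7] 87.1 axis 167.7
slot [430 172  30  20 144] z 54.9 cen [624.3 216.3] rect [628.4 211.8] [29.3 19.5] 2.6 axis 10.199999999999989
slot [442 184  10  15  87] z 68.7 cen [631.4 200.3] rect [631.6 200.5] [14.7  6.3] 71.3 axis 73.2
slot [430 194   7  11  34] z 54.0 cen [616.4 190.7] rect [615.5 191.4] [ 5.1 12.8] 31.6 axis 116.0
green [468 193   8   8  45] z 52.7 cen [666.2 188.3] rect [666.3 188.3] [7.1 8.1] 62.0 axis 138.8
white [451 151   8   8  44] z 52.6 cen [644.8 234.4] rect [644.8 234.3] [7. 7.] 45.8 axis 56.4
box [ 381  127  122  115 7377] z 50.5 cen [630.  203.5] rect [630.7 200.7] [100.3 102. ] 70.4 axis 161.8
```

```bash
python3 -c "
from h import *
go(575,-100,290,87.5)"
```

```text
t 1.25 pos [500.9 214.  303. ] yaw 87.36 F [-0.   0.5  0. ] OFFSET [-310.3   88.4   13. ] TWIST [-0.1   0.02 -0.14]
```

>>> carry_out:
  offset:
    - [-310,88,13]
    - [-310,88,13]
    - [-310,88,13]
    - [-310,88,13]
    - [-310,88,13]
    - [-310,88,13]
    - [-310,88,13]
    - [-310,88,13]
    - [-310,88,13]
    - [-310,88,13]
    - [-310,88,13]
  twist:
    - [0,0,0]
    - [0,0,0]
    - [0,0,0]
    - [0,0,0]
    - [0,0,0]
    - [0,0,0]
    - [0,0,0]
    - [0,0,0]
    - [0,0,0]
    - [0,0,0]
    - [0,0,0]

```text
time: 2.17
ee_pos: [574.5, -97.0, 290.9]
tcp_rot: [-3.141, -0.001, 1.529]
ft_force: [0.9, 0.3, -0.6]
gripper_width: 85.3
finger_force: 0.0
```

```bash
cat > m3.py <<'E'
from m2 import *
import sys
m,p,d,h=shot(sys.argv[1]);I=cv2.inRange;go(575,-100,290,87.5)
V,U=np.mgrid[:400,:640];X=deproj(m,np.c_[U.ravel(),V.ravel()],d.ravel()).reshape(400,640,3)
near=(np.hypot(X[...,0]-587,X[...,1]+92)<75)
def zm(a,b,c): return ((X[...,2]>a)&(X[...,2]<b)&(d>0)&c).astype(np.uint8)*255
F=(0,0,640,400)
k=zm(62,70,near);pts=X[k>0][:,:2].astype(np.float32);print("wheel circle",cv2.minEnclosingCircle(pts))
c=max(cv2.findContours(k,cv2.RETR_EXTERNAL,cv2.CHAIN_APPROX_NONE)[0],key=len)[:,0];W=plane(m,c,66)[:,:2].astype(np.float32)
print("ellipse",cv2.fitEllipse(W));blob(m,d,k,F,66,"wheel",200)
blob(m,d,zm(99,107,near),F,103,"crank top")
yel=I(h,(22,120,90),(35,255,255));red=I(h,(0,140,70),(8,255,255))|I(h,(172,140,70),(180,255,255))
blob(m,d,yel&zm(87,96,X[...,1]<-150),F,92,"guide top",100)
for z0 in(45,): blob(m,d,red&zm(40,75,X[...,1]<-200),F,59,"stops",30)
E
python3 m3.py w3
```

```text
t 2.27 pos [574.6 -96.6 291.2] yaw 87.63 F [ 0.1 -0.2 -0.5] OFFSET [-3.3  0.6  1.2] TWIST [ 0.02 -0.02  0.13]
wheel circle ((590.94921875, -91.3676986694336), 55.255062103271484)
ellipse ((591.61279296875, -88.81358337402344), (103.54496765136719, 110.81106567382812), 72.01618194580078)
wheel [ 278  123  114  112 7494] z 63.4 cen [591.8 -87.6] rect [591.2 -90.3] [108.  109.6] 77.0 axis 165.7
crank top [315 222  20  20 305] z 103.1 cen [ 578.8 -128.4] rect [ 578.8 -127.9] [17.9 16.8] 87.6 axis 95.0
```

View pics/w3.png

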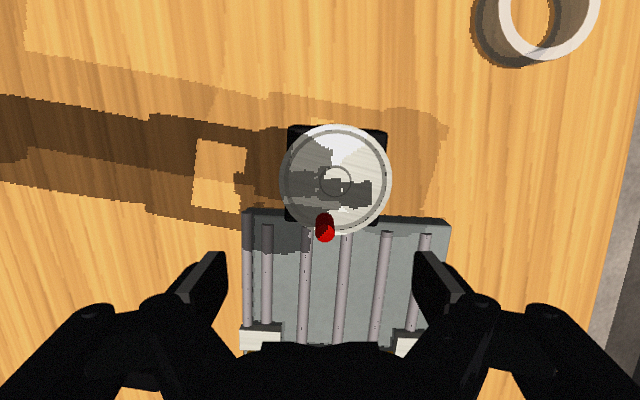

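The wrist view shows the wheel hub at (335,180) and the crank at (325,232). The gripper hides the guide.

```bash
python3 -c "
from h import *
z=np.load('pics/w3.npz');m={k:z[k] for k in('camera_matrix','D','world_to_cam')}
print(plane(m,[[335.5,181]],66))
go(579,-128.3,147,87.5)
c=np.array([591,-91.]);r=40;a0=np.degrees(np.arctan2(-37.3,-12.2))
psi=np.radians(87.5);ex=np.array([np.cos(psi),np.sin(psi)]);ey=np.array([np.sin(psi),-np.cos(psi)])
P=lambda a:c+r*np.array([np.cos(np.radians(a)),np.sin(np.radians(a))])
for s in (0,120,240):
  print([[round(float((P(a0-s-k)-P(a0-s))@e)) for e in(ex,ey)]+[0] for k in range(10,121,10)])
"
```

```text
[[591.38580286 -90.67810198  66.        ]]
t 2.27 pos [574.6 -96.6 291.2] yaw 87.63 F [ 0.1 -0.2 -0.5] OFFSET [-31.5   5.7 144.2] TWIST [ 0.02 -0.02  0.13]
[[2, -7, 0], [6, -13, 0], [11, -18, 0], [16, -22, 0], [22, -26, 0], [29, -28, 0], [35, -29, 0], [42, -29, 0], [49, -28, 0], [56, -25, 0], [62, -22, 0], [67, -17, 0]]
[[4, 5, 0], [8, 11, 0], [10, 18, 0], [11, 25, 0], [11, 32, 0], [10, 39, 0], [7, 45, 0], [4, 51, 0], [-1, 57, 0], [-6, 61, 0], [-12, 64, 0], [-19, 67, 0]]
[[-7, 1, 0], [-14, 1, 0], [-21, 0, 0], [-27, -3, 0], [-33, -6, 0], [-39, -11, 0], [-43, -16, 0], [-46, -22, 0], [-49, -29, 0], [-50, -36, 0], [-50, -43, 0], [-48, -50, 0]]
```

>>> carry_out:
  offset:
    - [-31,3,40]
    - [-31,3,80]
    - [-31,3,120]
    - [-31,3,144]
    - [-31,3,144]
    - [-31,3,144]
  twist:
    - [0,0,0]
    - [0,0,0]
    - [0,0,0]
    - [0,0,0]
    - [0,0,0]
    - [0,0,0]

```text
time: 2.77
ee_pos: [575.9, -128.3, 146.4]
tcp_rot: [-3.139, -0.001, 1.529]
ft_force: [-0.3, -0.1, 0.2]
gripper_width: 85.6
finger_force: 0.0
```

>>> carry_out:
  offset:
    - [0,3,0]
    - [0,3,0]
    - [0,3,0]
    - [0,3,0]
    - [0,3,0]
    - [0,3,0]
    - [0,3,0]
    - [0,3,0]
    - [0,3,0]
    - [0,3,0]
  twist:
    - [0,0,0]
    - [0,0,0]
    - [0,0,0]
    - [0,0,0]
    - [0,0,0]
    - [0,0,0]
    - [0,0,0]
    - [0,0,0]
    - [0,0,0]
    - [0,0,0]
  claw: 1
  squeeze: 40

```text
time: 3.6
ee_pos: [579.6, -129.9, 147.7]
tcp_rot: [3.141, 0.0, 1.527]
ft_force: [-1.3, -0.2, 5.9]
gripper_width: 16.7
finger_force: 39.2
```

>>> carry_out:
  offset:
    - [2,-7,0]
    - [6,-13,0]
    - [11,-18,0]
    - [16,-22,0]
    - [22,-26,0]
    - [29,-28,0]
    - [35,-29,0]
    - [42,-29,0]
    - [49,-28,0]
    - [56,-25,0]
    - [62,-22,0]
    - [67,-17,0]
  twist:
    - [0,0,0]
    - [0,0,0]
    - [0,0,0]
    - [0,0,0]
    - [0,0,0]
    - [0,0,0]
    - [0,0,0]
    - [0,0,0]
    - [0,0,0]
    - [0,0,0]
    - [0,0,0]
    - [0,0,0]

```text
time: 4.6
ee_pos: [564.1, -60.9, 147.7]
tcp_rot: [-3.139, -0.001, 1.527]
ft_force: [-7.4, 3.6, 10.8]
gripper_width: 16.6
finger_force: 40.5
```

>>> carry_out:
  offset:
    - [4,5,0]
    - [8,11,0]
    - [10,18,0]
    - [11,25,0]
    - [11,32,0]
    - [10,39,0]
    - [7,45,0]
    - [4,51,0]
    - [-1,57,0]
    - [-6,61,0]
    - [-12,64,0]
    - [-19,67,0]
  twist:
    - [0,0,0]
    - [0,0,0]
    - [0,0,0]
    - [0,0,0]
    - [0,0,0]
    - [0,0,0]
    - [0,0,0]
    - [0,0,0]
    - [0,0,0]
    - [0,0,0]
    - [0,0,0]
    - [0,0,0]

```text
time: 5.6
ee_pos: [629.8, -84.3, 147.6]
tcp_rot: [-3.137, 0.0, 1.527]
ft_force: [-15.9, -0.7, 13.6]
gripper_width: 17.0
finger_force: 40.9
```

```bash
cat > g.py <<'E'
from h import *
import sys
p,d=ctrl.camera("top");m=ctrl.camera_model("top");h=cv2.cvtColor(p,cv2.COLOR_RGB2HSV)
n=np.array([-np.sin(np.radians(-5.8)),-np.cos(np.radians(-5.8))]) # -y of sealer
n=np.array([np.sin(np.radians(-5.8)),-np.cos(np.radians(-5.8))])
def gp(mask,z,roi):
    x0,y0,x1,y1=roi;ys,xs=np.where(mask[y0:y1,x0:x1]>0)
    if len(xs)<5: return None
    P=plane(m,np.c_[xs+x0,ys+y0],z)[:,:2]@n
    return len(xs),np.median(P).round(2)
yel=cv2.inRange(h,(22,120,90),(35,255,255));red=cv2.inRange(h,(0,150,70),(8,255,255))|cv2.inRange(h,(172,150,70),(180,255,255))
print("guide",gp(yel,92,(405,130,450,180)),gp(yel,92,(405,180,450,225)),"stops",gp(red,60,(415,135,445,165)),gp(red,60,(415,200,445,222)))
cv2.imwrite(f"pics/{sys.argv[1]}.png",cv2.resize(p[125:230,300:460],None,fx=5,fy=5)[...,::-1])
s=ctrl.get_state();print(s["ee_pos"].round(1),s["ft_force"].round(1),s["time"])
E
python3 g.py g1
python3 - <<'E'
from h import *
E
```

```text
guide (170, np.float64(270.35)) (160, np.float64(270.42)) stops (6, np.float64(290.74)) (10, np.float64(289.13))
[630.  -85.7 147.7] [-9.8 -1.8 10.9] 5.65
```

>>> carry_out:
  offset:
    - [-7,1,0]
    - [-14,1,0]
    - [-17,1,0]
    - [-17,1,0]
  twist:
    - [0,0,0]
    - [0,0,0]
    - [0,0,0]
    - [0,0,0]

```text
time: 5.98
ee_pos: [630.1, -96.4, 147.6]
tcp_rot: [-3.136, -0.009, 1.53]
ft_force: [-11.5, 19.0, 14.3]
gripper_width: 16.6
finger_force: 41.0
```

```bash
python3 g.py g2
```

```text
guide (166, np.float64(271.33)) (163, np.float64(271.27)) stops (6, np.float64(290.74)) None
[630.1 -96.4 147.6] [-12.7  19.7  14.2] 6.0333
```

View pics/g2.png

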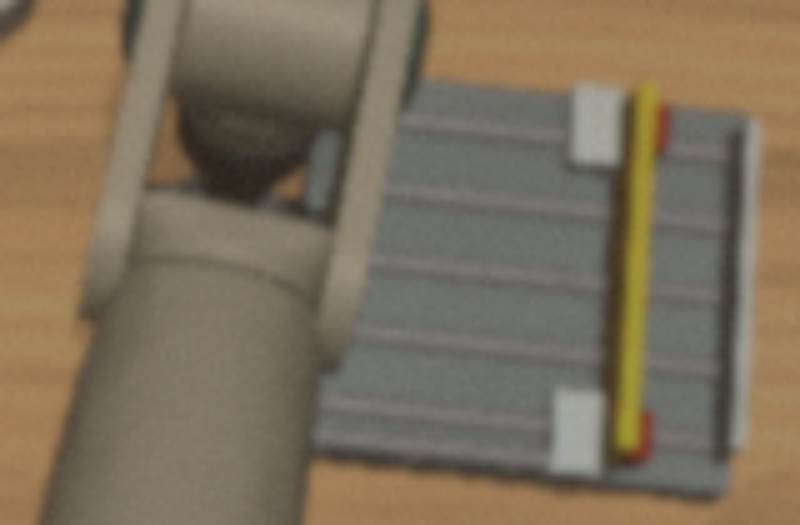

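The crank now resists: 19 N tangential, with the arm lagging 5 mm. The picture shows the yellow guide at (635,270) against both red blocks (662,128) and (643,437). I'll push once more to confirm it's at the stop, then release.

>>> carry_out:
  offset:
    - [-3,0,0]
    - [-4,0,0]
    - [-4,0,0]
    - [-4,0,0]
  twist:
    - [0,0,0]
    - [0,0,0]
    - [0,0,0]
    - [0,0,0]

```text
time: 6.37
ee_pos: [630.2, -97.0, 147.6]
tcp_rot: [-3.136, -0.014, 1.533]
ft_force: [-12.8, 31.6, 15.2]
gripper_width: 16.7
finger_force: 41.1
```

>>> carry_out:
  offset:
    - [8,0,0]
    - [8,0,0]
    - [8,0,0]
    - [8,0,0]
    - [8,0,0]
    - [8,0,0]
    - [8,0,0]
  twist:
    - [0,0,0]
    - [0,0,0]
    - [0,0,0]
    - [0,0,0]
    - [0,0,0]
    - [0,0,0]
    - [0,0,0]
  claw: -1

```text
time: 6.95
ee_pos: [631.7, -97.6, 146.8]
tcp_rot: [-3.141, -0.0, 1.526]
ft_force: [0.5, 0.6, -0.6]
gripper_width: 85.1
finger_force: 0.0
```

```bash
python3 -c "
from h import *
go(444,225,303,86.3);go(444,249.6,303,86.3)"
```

```text
t 6.95 pos [631.7 -97.6 146.8] yaw 87.45 F [ 0.5  0.6 -0.6] OFFSET [ 313.9 -201.9 -156.2] TWIST [-0.01 -0.    1.15]
t 6.95 pos [631.7 -97.6 146.8] yaw 87.45 F [ 0.5  0.6 -0.6] OFFSET [ 338.5 -203.  -156.2] TWIST [-0.01 -0.    1.15]
```

>>> carry_out:
  offset:
    - [0,0,-40]
    - [20,-10,-75]
    - [339,-203,-75]
    - [339,-203,-75]
    - [339,-203,-75]
    - [339,-203,-75]
    - [339,-203,-75]
    - [339,-203,-75]
    - [339,-203,-75]
    - [339,-203,-75]
    - [339,-203,-75]
    - [339,-203,-75]
  twist:
    - [0,0,0]
    - [0,0,0]
    - [0,0,1.2]
    - [0,0,1.2]
    - [0,0,1.2]
    - [0,0,1.2]
    - [0,0,1.2]
    - [0,0,1.2]
    - [0,0,1.2]
    - [0,0,1.2]
    - [0,0,1.2]
    - [0,0,1.2]

```text
time: 7.95
ee_pos: [440.9, 255.3, 222.2]
tcp_rot: [-3.141, -0.002, 1.512]
ft_force: [-0.5, 0.2, 0.9]
gripper_width: 85.6
finger_force: 0.0
```

>>> carry_out:
  offset:
    - [0,0,0]
    - [0,0,0]
    - [0,0,0]
    - [0,0,0]
  twist:
    - [0,0,0]
    - [0,0,0]
    - [0,0,0]
    - [0,0,0]
  claw: 0

```text
time: 8.28
ee_pos: [444.6, 249.4, 221.8]
tcp_rot: [3.142, 0.0, 1.504]
ft_force: [-0.7, 0.5, 0.3]
gripper_width: 42.7
finger_force: 0.0
```

```bash
python3 - <<'E'
from m2 import *
m,p,d,h=shot("w4");I=cv2.inRange;go(444,249.6,124,86.3)
V,U=np.mgrid[:400,:640];X=deproj(m,np.c_[U.ravel(),V.ravel()],d.ravel()).reshape(400,640,3)
near=(abs(X[...,0]-444)<30)&(abs(X[...,1]-250)<90)
top=((X[...,2]>73)&(X[...,2]<82)&(d>0)&near).astype(np.uint8)*255
blob(m,d,top,(0,0,640,400),77,"tops",50)
print(ctrl.get_state()["gripper_width"])
E
python3 g.py g3
```

```text
t 8.38 pos [444.4 249.6 221.9] yaw 86.18 F [-0.2  0.3  0.3] OFFSET [-0.1 -0.4 97.9] TWIST [ 0.    0.   -0.12]
tops [309 115  15  42 595] z 76.8 cen [446.8 304.3] rect [446.8 304.2] [27.3  9.6] 86.1 axis 86.3
tops [310 194  14  37 493] z 76.7 cen [443.4 250.2] rect [443.3 250.1] [27.3  9.5] 86.1 axis 86.2
tops [311 262  13  35 418] z 76.8 cen [439.9 195.8] rect [440.  195.9] [29.5  9.4] 85.7 axis 86.0
42.64203305040813
guide (167, np.float64(271.32)) (160, np.float64(271.35)) stops (5, np.float64(290.82)) None
[444.3 249.8 221.9] [ 0.4 -0.6 -0.4] 8.4333
```

>>> carry_out:
  offset:
    - [0.5,-1,40]
    - [0.5,-1,75]
    - [0.5,-1,100]
    - [0.5,-1,100]
    - [0.5,-1,100]
    - [0.5,-1,100]
  twist:
    - [0,0,0]
    - [0,0,0]
    - [0,0,0]
    - [0,0,0]
    - [0,0,0]
    - [0,0,0]

```text
time: 8.93
ee_pos: [443.4, 251.0, 122.7]
tcp_rot: [3.141, -0.0, 1.505]
ft_force: [-0.7, 0.7, 0.7]
gripper_width: 43.0
finger_force: 0.0
```

>>> carry_out:
  offset:
    - [0,0,0]
    - [0,0,0]
    - [0,0,0]
    - [0,0,0]
    - [0,0,0]
    - [0,0,0]
    - [0,0,0]
  twist:
    - [0,0,0]
    - [0,0,0]
    - [0,0,0]
    - [0,0,0]
    - [0,0,0]
    - [0,0,0]
    - [0,0,0]
  claw: 1
  squeeze: 80

```text
time: 9.52
ee_pos: [443.2, 251.3, 122.9]
tcp_rot: [3.14, -0.001, 1.506]
ft_force: [-1.3, -1.4, 5.7]
gripper_width: 8.8
finger_force: 79.1
```

>>> carry_out:
  offset:
    - [0,0,-15]
    - [0,0,-35]
    - [0,0,-60]
    - [0,0,-80]
    - [0,0,-80]
    - [0,0,-80]
  twist:
    - [0,0,0]
    - [0,0,0]
    - [0,0,0]
    - [0,0,0]
    - [0,0,0]
    - [0,0,0]

```text
time: 10.02
ee_pos: [443.2, 251.3, 202.8]
tcp_rot: [3.139, -0.001, 1.506]
ft_force: [0.6, -0.4, -1.5]
gripper_width: 8.7
finger_force: 78.7
```

```bash
python3 -c "
from h import *
print(ctrl.get_state()['gripper_width']);go(631.1,201.7,203,70.5)"
```

```text
8.696920756725628
t 10.02 pos [443.2 251.3 202.8] yaw 86.29 F [ 0.6 -0.4 -1.5] OFFSET [-37.3 190.7   0.2] TWIST [ 0.11 -0.09 15.79]
```

>>> carry_out:
  offset:
    - [-10,50,0]
    - [-20,100,0]
    - [-30,150,0]
    - [-37.3,190.7,0]
    - [-37.3,190.7,0]
    - [-37.3,190.7,0]
    - [-37.3,190.7,0]
    - [-37.3,190.7,0]
  twist:
    - [0,0,4]
    - [0,0,8]
    - [0,0,12]
    - [0,0,15.8]
    - [0,0,15.8]
    - [0,0,15.8]
    - [0,0,15.8]
    - [0,0,15.8]

```text
time: 10.68
ee_pos: [630.0, 201.6, 200.0]
tcp_rot: [-3.139, 0.001, 1.23]
ft_force: [-0.7, 0.1, 0.1]
gripper_width: 8.7
finger_force: 78.8
```

Run:
```python
from m2 import *
m,p,d,h=shot("w5");go(631.1,201.7,203,70.5)
```

```text
t 10.78 pos [629.8 202.1 201.5] yaw 70.55 F [0.  0.3 0.4] OFFSET [ 0.   1.4 -1.5] TWIST [-0.05  0.02  0.05]
```

View pics/w5.png

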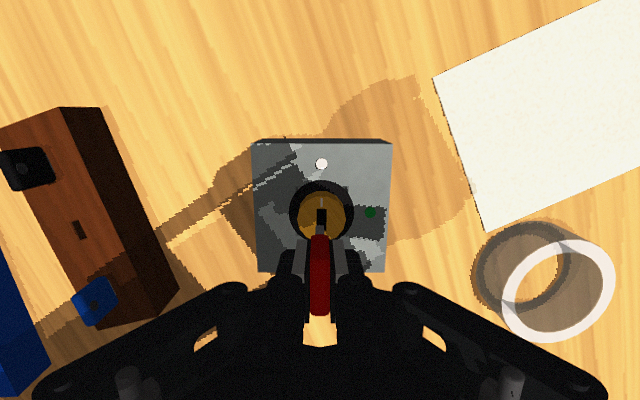

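The wrist view shows the slot at (321,216) in the barrel (321,214), with the gripped key's red bow edge at (319,275) and its blade just below the slot. I'll measure both in the tool frame.

```bash
cat > k.py <<'E'
from m2 import *
import sys
m,p,d,h=shot(sys.argv[1]);I=cv2.inRange
s=ctrl.get_state();R=Ro.from_euler("xyz",s["tcp_rot"]).as_matrix();t=s["ee_pos"]
V,U=np.mgrid[:400,:640];X=deproj(m,np.c_[U.ravel(),V.ravel()],d.ravel()).reshape(400,640,3)
T=(X-t)@R
red=(I(h,(0,150,40),(8,255,255))|I(h,(172,150,40),(180,255,255)))>0
red[:,:290]=0;red[:,350:]=0
Q=T[red&(d>0)];print("red n",len(Q),"tool x pct",np.percentile(Q[:,0],[5,50,95]).round(1),"y",np.percentile(Q[:,1],[2,50,98]).round(1),"z",np.percentile(Q[:,2],[2,98]).round(1))
# blade: points ahead of fingertips
b=(d>0)&(abs(T[...,0])<12)&(abs(T[...,1])<6)&(T[...,2]>80)&(X[...,2]>72)
Q=T[b];
if len(Q)>5: print("blade n",len(Q),"x",np.percentile(Q[:,0],[2,50,98]).round(1),"y",np.percentile(Q[:,1],[2,50,98]).round(1),"z",np.percentile(Q[:,2],[2,98]).round(1))
blob(m,d,I(h,(15,120,40),(35,255,255)),(280,170,360,250),68,"brass",50)
blob(m,d,I(h,(0,0,0),(180,255,45)),(310,200,332,245),68,"slot")
k=((X[...,2]>47)&(X[...,2]<53)&(d>0)&(np.hypot(X[...,0]-631,X[...,1]-201)<80)).astype(np.uint8)*255
# box edges: left and right columns
L=[];Rr=[]
for r in range(160,240,2):
    c=np.where(k[r]>0)[0]
    if len(c)>20: L.append((c[0],r));Rr.append((c[-1],r))
for n,e in(("L",L),("R",Rr)):
    w=plane(m,e,50)[:,:2].astype(np.float32);f=cv2.fitLine(w,cv2.DIST_HUBER,0,.01,.01).ravel();print(n,"edge dir",np.degrees(np.arctan2(f[1],f[0])).round(2)%180,f[2:].round(1))
print("tool yaw",np.degrees(s["tcp_rot"][2]).round(2),t.round(1))
o=cv2.resize(p[170:330,250:390],None,fx=4,fy=3.7,interpolation=cv2.INTER_CUBIC);cv2.imwrite(f"pics/{sys.argv[1]}c.png",o[...,::-1])
E
python3 k.py w6
```

```text
red n 1563 tool x pct [-12.2   4.7  11.9] y [-3.5  0.3  4.5] z [45.2 72.6]
blade n 77 x [4.4 4.8 5.3] y [-2.   0.3  2.7] z [ 93.6 107.4]
brass [ 297  191   49   49 1569] z 68.1 cen [632.4 204.3] rect [632.4 203.5] [34.5 33.2] 67.7 axis 153.7
slot [316 209  10  22 176] z 68.6 cen [631.5 201.9] rect [630.9 200.7] [15.3  6.3] 70.5 axis 74.3
slot [328 239   4   6  17] z 136.1 cen [631.6 183. ] rect [631.5 183.2] [3.8 2.1] 71.1 axis 86.8
L edge dir 70.35 [587.4 226.1]
R edge dir 70.38 [681.  192.2]
tool yaw 70.55 [630.  202.2 202.3]
```

>>> carry_out:
  offset:
    - [0.5,0.3,8]
    - [0.5,0.3,16]
    - [0.5,0.3,18]
    - [0.5,0.3,18]
    - [0.5,0.3,18]
    - [0.5,0.3,18]
  twist:
    - [0,0,0]
    - [0,0,0]
    - [0,0,0]
    - [0,0,0]
    - [0,0,0]
    - [0,0,0]

```text
time: 11.38
ee_pos: [631.3, 201.9, 184.1]
tcp_rot: [3.141, -0.0, 1.23]
ft_force: [-0.7, 0.0, 0.3]
gripper_width: 8.9
finger_force: 78.7
```

```bash
python3 k.py w7
```

```text
red n 1560 tool x pct [-12.2   4.7  11.9] y [-3.4  0.4  4.7] z [44.9 72.3]
blade n 77 x [4.4 4.9 5.2] y [-1.8  0.4  2.8] z [ 93.1 107.1]
brass [ 292  198   53   43 1580] z 68.1 cen [633.2 206.8] rect [632.9 207.1] [27.7 33.1] 71.8 axis 162.2
slot [314 218  10  17  97] z 68.6 cen [632.  204.6] rect [631.8 202.6] [10.8  5.7] 70.2 axis 45.5
slot [329 239   3   6  16] z 119.7 cen [635.1 189.9] rect [635.3 190.1] [3.5 1.3] 71.0 axis 76.3
L edge dir 70.52 [589.4 231.9]
R edge dir 70.35 [683.3 198.6]
tool yaw 70.49 [631.4 201.9 184.3]
```

View pics/w7c.png

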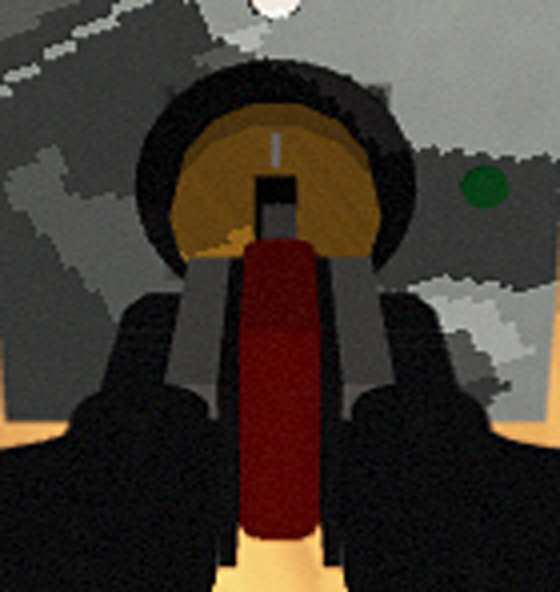

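The crop shows the blade tip at (280,222), 2–3 px right of the slot (275,190). I'll check the far slot edge before inserting.

Run:
```python
from h import *
z=np.load("pics/w7.npz");m={k:z[k] for k in('camera_matrix','D','world_to_cam')}
e=np.array([.336,.942]);n=np.array([.942,-.336])
q=lambda c,r:[250+c/4-.4,170+r/3.7-.4]
P=plane(m,[q(275,177),q(255,190),q(297,190)],68)[:,:2];print("far edge e",P[0]@e,"-> centre",P[0]@e-7.8,"n",P[1:]@n,"mid",(P[1:]@n).mean())
B=plane(m,[q(262,222),q(297,222)],184.3-100)[:,:2];print("blade n",B@n,(B@n).mean())
t=ctrl.get_state()["ee_pos"][:2];print("tcp e,n",t@e,t@n,"key e",t@e-2.1)
```

```text
far edge e 408.8885132761459 -> centre 401.0885132761459 n [523.84477668 530.47671161] mid 527.1607441426221
blade n [525.13578367 530.22090447] 527.6783440710711
tcp e,n 402.35402434543136 526.9156650602251 key e 400.25402434543133
```

>>> carry_out:
  offset:
    - [0.8,-0.4,0]
    - [0.8,-0.4,0]
    - [0.8,-0.4,3]
    - [0.8,-0.4,6]
    - [0.8,-0.4,9]
    - [0.8,-0.4,11]
    - [0.8,-0.4,12]
    - [0.8,-0.4,12]
  twist:
    - [0,0,0]
    - [0,0,0]
    - [0,0,0]
    - [0,0,0]
    - [0,0,0]
    - [0,0,0]
    - [0,0,0]
    - [0,0,0]

```text
time: 12.15
ee_pos: [631.0, 202.8, 171.3]
tcp_rot: [-3.141, 0.0, 1.23]
ft_force: [0.1, -0.3, -0.3]
gripper_width: 8.7
finger_force: 78.7
```

>>> carry_out:
  offset:
    - [0,0,1]
    - [0,0,2]
    - [0,0,3]
    - [0,0,4]
    - [0,0,5]
    - [0,0,6]
    - [0,0,6.5]
    - [0,0,7]
    - [0,0,7]
    - [0,0,7]
  twist:
    - [0,0,0]
    - [0,0,2]
    - [0,0,-2]
    - [0,0,2]
    - [0,0,-2]
    - [0,0,3]
    - [0,0,-3]
    - [0,0,3]
    - [0,0,-3]
    - [0,0,0]

```text
time: 12.98
ee_pos: [630.8, 203.5, 166.1]
tcp_rot: [-3.141, -0.002, 1.237]
ft_force: [-3.6, 2.2, 2.3]
gripper_width: 8.7
finger_force: 79.2
```

>>> carry_out:
  offset:
    - [0,0,1]
    - [0,0,2]
    - [0,0,3]
    - [0,0,4]
    - [0,0,5]
    - [0,0,6]
    - [0,0,7]
    - [0,0,8]
    - [0,0,8]
    - [0,0,8]
  twist:
    - [0,0,0]
    - [0,0,2]
    - [0,0,-2]
    - [0,0,2]
    - [0,0,-2]
    - [0,0,3]
    - [0,0,-3]
    - [0,0,3]
    - [0,0,-3]
    - [0,0,0]

```text
time: 13.82
ee_pos: [631.5, 203.4, 158.1]
tcp_rot: [3.14, -0.002, 1.237]
ft_force: [-0.5, 2.4, 3.7]
gripper_width: 9.0
finger_force: 79.4
```

>>> carry_out:
  offset:
    - [-0.3,0,1]
    - [-0.3,0,2]
    - [-0.3,0,3]
    - [-0.3,0,4]
    - [-0.3,0,5]
    - [-0.3,0,6]
    - [-0.3,0,7]
    - [-0.3,0,8]
    - [-0.3,0,8]
    - [-0.3,0,8]
  twist:
    - [0,0,0]
    - [0,0,2]
    - [0,0,-2]
    - [0,0,2]
    - [0,0,-2]
    - [0,0,3]
    - [0,0,-3]
    - [0,0,3]
    - [0,0,-3]
    - [0,0,0]

```text
time: 14.65
ee_pos: [631.4, 202.4, 149.3]
tcp_rot: [3.14, -0.0, 1.237]
ft_force: [-0.1, -0.8, 1.8]
gripper_width: 8.1
finger_force: 79.0
```

```bash
python3 k.py w8
```

```text
red n 1561 tool x pct [-12.4   4.7  11.9] y [-3.4  0.5  4.7] z [44.8 72. ]
brass [ 288  215   62   34 1130] z 67.7 cen [635.2 213.3] rect [635.3 212. ] [18.3 32.1] 70.2 axis 162.8
slot [310 200  22  17 320] z 53.2 cen [640.6 224. ] rect [640.6 223.8] [ 8.5 10.7] 69.8 axis 152.6
slot [329 239   3   6  16] z 84.2 cen [639.  204.7] rect [639.1 204.9] [2.8 1. ] 70.8 axis 76.1
L edge dir 70.5 [591.9 239.5]
R edge dir 70.52 [686.2 206.6]
tool yaw 70.44 [631.4 202.3 149.3]
```

>>> carry_out:
  offset:
    - [0,0,1]
    - [0,0,2]
    - [0,0,3]
    - [0,0,4]
    - [0,0,5]
    - [0,0,5.5]
    - [0,0,6]
    - [0,0,6]
  twist:
    - [0,0,0]
    - [0,0,2]
    - [0,0,-2]
    - [0,0,2]
    - [0,0,-2]
    - [0,0,2]
    - [0,0,0]
    - [0,0,0]

```text
time: 15.42
ee_pos: [631.6, 202.5, 145.9]
tcp_rot: [3.139, -0.001, 1.233]
ft_force: [-4.9, -1.9, 13.1]
gripper_width: 8.3
finger_force: 81.0
```

>>> carry_out:
  offset:
    - [0,0.3,0]
    - [0,0.5,0]
    - [0,0.8,0]
    - [-0.1,1,0]
    - [-0.2,1.3,0]
    - [-0.3,1.5,0]
    - [-0.4,1.7,0]
    - [-0.6,1.9,0]
    - [-0.8,2.1,0]
    - [-1,2.2,0]
    - [-1.2,2.4,0]
    - [-1.5,2.5,0]
  twist:
    - [0,0,7]
    - [0,0,14]
    - [0,0,21]
    - [0,0,28]
    - [0,0,35]
    - [0,0,42]
    - [0,0,49]
    - [0,0,56]
    - [0,0,63]
    - [0,0,70]
    - [0,0,77]
    - [0,0,84]

```text
time: 16.42
ee_pos: [633.4, 199.6, 145.8]
tcp_rot: [3.141, -0.002, -0.241]
ft_force: [-7.0, -4.4, 14.4]
gripper_width: 8.7
finger_force: 81.1
```

>>> carry_out:
  offset:
    - [0,0.2,0]
    - [0,0.4,0]
    - [0,0.4,0]
    - [0,0.4,0]
    - [0,0.4,0]
    - [0,0.4,0]
  twist:
    - [0,0,6]
    - [0,0,12]
    - [0,0,12]
    - [0,0,12]
    - [0,0,12]
    - [0,0,12]

```text
time: 16.92
ee_pos: [633.3, 199.1, 145.9]
tcp_rot: [-3.141, -0.002, -0.445]
ft_force: [-6.4, -4.7, 14.2]
gripper_width: 8.6
finger_force: 81.0
```

```bash
python3 - <<'E'
from m2 import *
m,p,d,h=shot("w9");s=ctrl.get_state();print(s["ee_pos"],s["tcp_rot"],s["ft_force"],s["ft_torque"],s["time"],s["joint_positions"])
cv2.imwrite("pics/w9c.png",cv2.resize(p[150:330,230:410],None,fx=3,fy=3,interpolation=cv2.INTER_CUBIC)[...,::-1])
E
python3 g.py g4
```

```text
[633.28858153 199.1470127  145.83340966] [-3.14153865e+00 -2.45869778e-03 -4.44714107e-01] [-5.88098214 -4.80198966 14.62155193] [-0.89766314  1.16755301  0.11958699] 17.0167 [ 2.49541422e-01  5.34488439e-01  1.13888143e+00 -1.54000281e-03
  1.46629877e+00  2.26521095e+00]
guide (169, np.float64(271.16)) (162, np.float64(271.26)) stops None None
[633.3 199.2 145.9] [-6.8 -4.6 13.9] 17.0667
```

View pics/w9c.png

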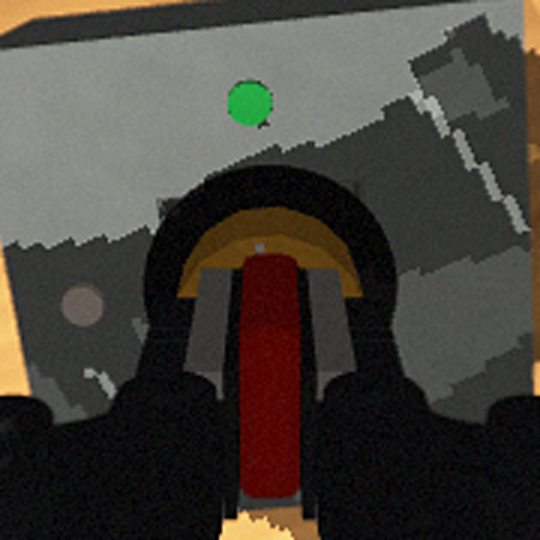

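The index mark at (260,247) points toward the green dot at (250,103). The turn is 96°, the key torque of 0.12 N m is above the spring's 0.075, and the bow underside works out at z = 68, which is fully home. Handing in.

```bash
python3 -c "
from bench import ctrl
print(ctrl.sign_off())"
```

```text
the job is handed in; nothing more can be done
None
```

I handed the job in at about 17 s, with the guide wound against its red stops and the red key home in the switch, turned about 96° at the gripper to its stop and still gripped. The sign-off returned no verdict, so I can't confirm it passed.

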